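# Put the barista's tools back in their homes

### The arm

A 7-joint arm with a two-finger parallel gripper is mounted at the origin on the work surface. World frame = base frame: x ahead of the robot, y to its left, z up, the work surface at z = 0. Lengths are in m, angles in rad, forces in N, time in s.
With the tool pointing down it reaches from about 0.4 to 0.85 m from the base axis. Payload 4.5 kg.
Tool frame: the origin (TCP) lies midway between the tips of the shut fingers; the grasp point (between the pads) lies r.grip_point_offset behind it (r.grip_point_offset is the distance from the TCP to the grasp point, in m); z points along the fingers, y is the line along which they close (so a half turn about z gives the same grasp; the last joint's range is limited). The gripper opens to 88 mm and grips with 3 to 60 N. Pads are 18 mm wide; open, the fingers measure 123 mm over their backs; the gripper's body (75 mm by 187 mm) begins 45 mm behind the grasp point.
Start: joints at [-1.136, 0.689, -0.195, 1.565, 0.157, 0.902, -0.215], TCP at [0.244, 0.576, 0.239] pointing down, gripper open.
Joint ranges: [-3.01, 3.01], [-0.46, 2.08], [-1.47, 1.51], [0.13, 2.56], [-1, 4.14], [0.04, 2.09], [-2.66, 2.66]. Speed limits (rad/s): [2.57, 2.57, 3.14, 3.14, 3.14, 3.14, 3.14].

### API

Orientations are given as a unit quaternion [x, y, z, w].
In Python, from plant import r gives the robot as it stands.
- The arm moves only by the shell command python3 -m jog 'ROWS' [FORCE]. ROWS is JSON, a list of rows, each an object of numbers: "wx", "wy", "wz": the turn, a rotation vector about the world's x, y, z as a fraction of full scale; "dx", "dy", "dz": the shift along the world's x, y, z as a fraction of full scale; "hand": the closure, from 0 (fully open) to 1 (shut). In form: [{"wx": .., "wy": .., "wz": .., "dx": .., "dy": .., "dz": .., "hand": ..}, ...]. A call has 1 to 5 rows; each row shifts and turns the commanded pose from where the row before left it; what a row does not reach is not made up. Full scale, the value 1, is 0.25 m for a shift and 2 rad for a turn. A row lasts 1/12 s, in which the tool goes at most 41.7 mm and 7.16 degrees, less where a joint would pass 70% of its speed; a pose out of reach is approached as far as the arm can. A call with a number of a shift or a turn outside -1 to 1 is refused whole. A call with a gripper value outside its range is refused whole. The fingers move at their own pace and stop on an object; FORCE is the grip in N (left out, the last holds). Time passes only in rows, so rows that do not move let the fingers close. It gives the time, the measured TCP pose, the force, the opening and the grip force at its end, in the units of the state.
- r.get_state(): the state, without advancing time (a new reading comes with each control period).
- r.snapshot(name): name is "side" or "top"; returns the picture (420x560x3 uint8, red, green, blue); there is no depth.
- r.camera_info(name): a dict with "mtx" (3x3 intrinsics, pixels), "k1" (the pictures are not rectified: a ray, as slopes to the right and down, at radius r is drawn at 1 + k1 r^2 times it, then the intrinsics apply), "R" (3x3) and "t" (3): a world point X has camera coordinates R X + t. Camera axes: x right, y down, z forward; pixel columns grow to the right and rows downward; lengths in m; the calibration is good to about 2 mm. A picture is of the moment at which its call begins. camera_info takes no time and is no camera call.
- r.finish_job(): hands the job in; it is judged then, once.
Trained networks look in the newest picture that a camera, given by its name, has taken for a name from the list of things; names that differ only in an ending like _2 or _b are one class to them, and where a whole thing is asked for, a point or a joint stands for the part that bears it (a point fixed in the world has none). Each returns a list of dicts, best first, with "p" (0 to 1); they miss things now and then, are a little off and sometimes report something else, mostly with a low value. They report only what shows in the picture. A call takes as long as a camera call. They do not tell look-alikes from the thing itself.
- r.search_frame(camera, query): "bbox" ([left, top, right, bottom] in pixels, round what is visible of it).
- r.masks_of(camera, query): "region" (420x560 bool, what is visible of it) and "bbox" ([left, top, right, bottom] in pixels, round what is visible of it).
The state is a dict: "clock": time; "q": joint angles; "qd": joint speeds; "joint_torque": joint torques, N m; "tool_pos": TCP position; "eef_rot": TCP orientation; "contact_force": force on the tool from outside, world axes, zero at the start; "moment": the same for the moment, N m; "opening": opening from 0.0 (shut) to 1.0 (fully open); "finger_force": force on a finger pad.
Only numpy, scipy, OpenCV 4.12 (cv2) and the standard library are available. Lean on these libraries where they do the work, as an engineer would, in place of code of your own. Each camera call takes 0.05 s, during which the arm holds its last target. There are 200 camera calls.

### The job

Reset the espresso bar for the next order: put the tamper in the round recess of the black tamping mat, the copper leveller in the well of the wooden stand, the plain aluminium dosing cup on the middle of the scale's weighing plate and the blue milk jug on the middle of the drip tray's grille. Set each one down upright and gently, flat on its place, without dropping it, and leave the portafilter and the syrup bottle where they are.

Things in the scene. Friction and masses are not known exactly. Their poses are not given: they have to be found in the camera images.
- tamper: Coffee tamper upright on the counter: round steel base 58 mm across, 16 mm high, under a black round handle; 96 mm high in all. The handle is straight, 31 mm across, from 48 to 82 mm above the underside; the neck below is 22 mm across. About 0.36 kg. Origin: centre of the underside; z up. Round: its yaw means nothing.
- leveller: Coffee leveller (distribution tool): a squat solid round puck, copper-coloured and 60 mm across from 15 to 49 mm above its underside, with a thin black band, on a steel foot 58 mm across and 15 mm high; 49 mm high in all. About 0.30 kg. Origin: centre of the underside; z up; yaw means nothing. It starts on the counter.
- dosing_cup: Plain aluminium dosing cup, open at the top, no handle: 58 mm across outside, 60 mm at the rim, 62 mm high, wall 3 mm. About 0.14 kg. Origin: centre of the underside; z up; yaw means nothing. It starts on the counter, mouth up.
- milk_jug: Small blue milk jug, mouth up on the counter, any yaw: round, 66 mm across low down, 62 mm at 45 mm height, 58 mm at the rim, 80 mm high, wall 3 mm, about 0.20 kg. A thin handle (7 mm bar, 20 to 76 mm high) stands out on its -x side to 61 mm from the axis; short spout on +x. Grip it across its y axis. Origin: centre of the underside; z up.
- tamping_mat: Black rubber tamping mat, fixed, home of the tamper: 10 mm thick, from -50 to +95 mm in its x and +-58 mm in its y, with one round flat-bottomed recess 76 mm across and 5 mm deep, brown inside (floor 5 mm above the counter), and a low step (top 17 mm) near its +x end from 79 to 91 mm. Origin: on the counter under the centre of the recess; z up.
- wood_stand: Square dark-wood stand, fixed, home of the leveller: 100 x 100 mm, 18 mm high, with a round well in the middle, 76 mm across and 8 mm deep (floor 10 mm above the counter). Origin: on the counter under the centre of the well; z up.
- scale: Flat black coffee scale, fixed, home of the dosing cup: grey weighing plate 100 mm (x) by 120 mm (y), its top 22 mm above the counter, and a lower black strip with a green screen along its -x side, out to 82 mm. Origin: on the counter under the centre of the weighing plate; z up.
- drip_tray: Square steel drip tray with a slatted grille, fixed, home of the milk jug: 126 x 126 mm, rim 4 mm thick and 16 mm high, inside 118 x 118 mm; the grille's flat top is 11 mm above the counter. Origin: on the counter under its centre; z up.
- portafilter: Bystander, not to be moved: steel portafilter lying to the robot's right, round head 72 mm across and 30 mm high, black handle on its -x side reaching 204 mm from the origin. Origin: centre of the underside of the head; z up.
- syrup_bottle: Bystander, not to be moved: amber syrup bottle 72 mm across with a white pump, 270 mm high, standing to the robot's left; the pump's thin nozzle reaches 70 mm along its +x. Origin: centre of the underside; z up.
Things that resemble listed ones, but are neither listed nor needed, are in the scene too. What is shaped like the tamper but purple is not meant.

How it is judged:
By the outcome, as a careful person would: the job done as asked, in the order asked, and still so for the second after the job is handed in, with the robot touching nothing.
It also fails if it takes over 112 s, if anything falls off the work surface, if the arm or the gripper's body presses on something with over 40 N, if the wrist force passes 120 N, or if a joint passes its speed limit or range.

## Working session

There is one attempt and no reset: what is moved stays moved. The work goes in short steps, Python scripts to look and compute and a shell command to move; the robot and the scene stay as the last step left them, time stands still between calls to the robot, and variables do not carry over. Pictures are saved under pics/ and viewed, at most 14 in all, crops included, and the job is handed in when it is done.

```bash
ls; mkdir -p pics; python3 - <<'E'
from plant import r
import cv2
for n in("side","top"):
    cv2.imwrite(f"pics/{n}0.png",r.snapshot(n)[:,:,::-1]); i=r.camera_info(n); print(n,i)
s=r.get_state();print(s['clock'],s['tool_pos'],s['eef_rot'],r.grip_point_offset,s['opening'])
E
```

```text
pics
side {'mtx': array([[545.01086902,   0.        , 283.51207638],
       [  0.        , 545.01086902, 209.4114356 ],
       [  0.        ,   0.        ,   1.        ]]), 'k1': -0.21903797888485674, 'R': array([[ 0.88808712, -0.45966687,  0.00276379],
       [-0.35360369, -0.68698756, -0.63483267],
       [ 0.29371023,  0.56280943, -0.77264471]]), 't': array([-0.45633052,  0.20656635,  1.51726167])}
top {'mtx': array([[388.17026218,   0.        , 280.79429216],
       [  0.        , 388.17026218, 207.49430317],
       [  0.        ,   0.        ,   1.        ]]), 'k1': 0.005902043400390099, 'R': array([[-0.02159154, -0.9994994 ,  0.02312491],
       [-0.99273521,  0.01869545, -0.11885821],
       [ 0.11836638, -0.02552324, -0.99264191]]), 't': array([-0.00736725,  0.51195819,  1.03956897])}
0.1 [0.24367675 0.57497083 0.23803327] [ 1.99011370e-01  9.79996888e-01 -7.51851010e-04 -9.38252806e-05] 0.0187 0.9990644814306475
```

View pics/top0.png

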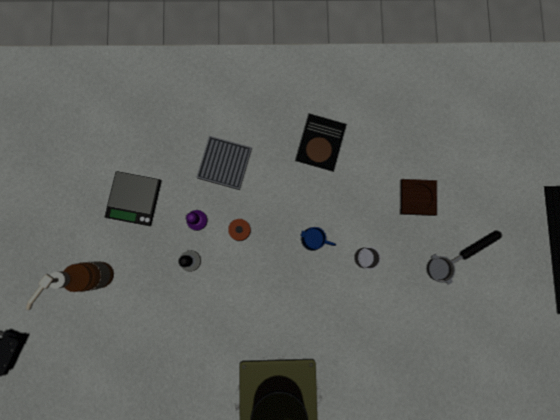

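View pics/side0.png

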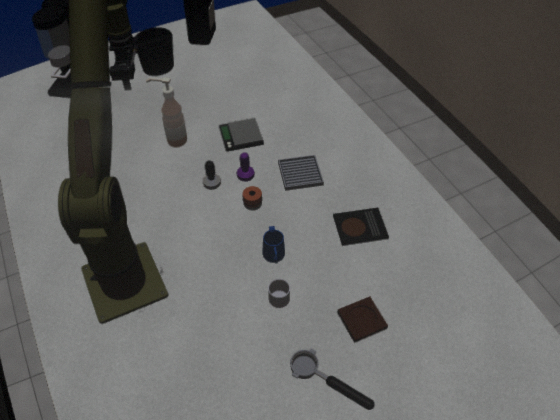

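The top view shows the tamper (190,261), purple look-alike (196,219), leveller (240,229), jug (314,239, handle toward the right), cup (367,258), scale (133,198), tray (225,163), mat (321,142) and stand (419,197). The side view agrees with this.

```bash
cat > h.py <<'E'
import numpy as np, cv2
from scipy.optimize import minimize
from plant import r
CI={n:r.camera_info(n) for n in("side","top")}
def proj(n,X):
    c=CI[n]; Y=np.asarray(X)@c["R"].T+c["t"]; s=Y[:,:2]/Y[:,2:]
    s=s*(1+c["k1"]*(s**2).sum(1,keepdims=True))
    return s@c["mtx"][:2,:2].T+c["mtx"][:2,2]
def cyl(*rz):
    a=np.linspace(0,2*np.pi,40,endpoint=False)
    return np.vstack([np.c_[R*np.cos(a),R*np.sin(a),0*a+z] for R,z in rz])/1000
def box(x0,x1,y0,y1,z0,z1): return np.array([[x,y,z] for x in(x0,x1) for y in(y0,y1) for z in(z0,z1)])/1000
M={"tamper":[cyl((29,0),(29,16)),cyl((11,16),(11,48)),cyl((15.5,48),(15.5,82),(8,96))],
"leveller":[cyl((29,0),(30,15),(30,49))],
"dosing_cup":[cyl((29,0),(30,62))],
"milk_jug":[cyl((33,0),(33,20),(31,45),(29,80)),box(-61,-54,-3.5,3.5,20,76),box(-58,-28,-3.5,3.5,69,76),box(-58,-28,-3.5,3.5,20,27),box(28,38,-6,6,68,80)],
"tamping_mat":[box(-50,95,-58,58,0,10),box(79,91,-50,50,10,17)],
"wood_stand":[box(-50,50,-50,50,0,18)],
"scale":[box(-50,50,-60,60,0,22),box(-82,-50,-60,60,0,14)],
"drip_tray":[box(-63,63,-63,63,0,16)],
"portafilter":[cyl((36,0),(36,30)),box(-204,-36,-13,13,5,28)],
"syrup_bottle":[cyl((36,0),(36,150),(15,200)),cyl((10,200),(10,270))]}
S=4
def render(n,name,p):
    c,s=np.cos(p[2]),np.sin(p[2]); Rz=np.array([[c,-s,0],[s,c,0],[0,0,1]])
    im=np.zeros((420*S,560*S),np.uint8)
    for P in M[name]:
        uv=proj(n,P@Rz.T+[p[0],p[1],p[3] if len(p)>3 else 0])
        h=cv2.convexHull((((uv+.5)*S)*16).astype(np.int32))
        cv2.fillConvexPoly(im,h,1,shift=4)
    return im
def fit(name,masks,p0,yaw):
    big={n:np.kron(m.astype(np.uint8),np.ones((S,S),np.uint8)) for n,m in masks.items()}
    def cost(p):
        q=[p[0],p[1],p[2] if yaw else p0[2]]+list(p0[3:])
        o=0
        for n,m in big.items():
            k=render(n,name,q); o+=1-(k&m).sum()/max(1,(k|m).sum())
        return o
    v=list(p0[:3]) if yaw else list(p0[:2])
    sx=[np.array(v)]+[np.array(v)+d for d in np.diag([.02,.02,.25][:len(v)])]
    R=minimize(cost,v,method="Nelder-Mead",options=dict(initial_simplex=np.array(sx),xatol=2e-4,fatol=1e-4))
    return R.x,R.fun
def ground(n,uv,z=0):
    c=CI[n]; d=cv2.undistortPoints(np.array([[uv]],float),c["mtx"],np.array([c["k1"],0,0,0.]))[0,0]
    o=-c["R"].T@c["t"]; w=c["R"].T@np.array([d[0],d[1],1]); return o+w*(z-o[2])/w[2]
def pick(n,name,uv):
    L=[d for d in r.masks_of(n,name) if d["region"].any()]
    g=lambda d:np.hypot(*(np.argwhere(d["region"]).mean(0)[::-1]-uv))
    L=[d for d in L if g(d)<25]
    return max(L,key=lambda d:d["p"]) if L else None
E
cat > find.py <<'E'
from h import *
r.snapshot("top");r.snapshot("side")
G={"tamper":(190,261),"leveller":(240,229),"dosing_cup":(367,258),"milk_jug":(318,240),"tamping_mat":(321,142),"wood_stand":(419,197),"scale":(133,198),"drip_tray":(225,163),"portafilter":(460,257),"syrup_bottle":(85,278)}
Y={"milk_jug":1.5,"portafilter":2.0+.6}
for name,uv in G.items():
    x0=ground("top",uv,.02)
    p0=[x0[0],x0[1],Y.get(name,0)]
    ms={}
    for n in("top","side"):
        u=uv if n=="top" else proj(n,[[x0[0],x0[1],.02]])[0]
        d=pick(n,name,u)
        if d: ms[n]=d["region"]; 
    print(name,list(ms),np.round(p0,3),end=" ")
    yaw=name not in("tamper","leveller","dosing_cup","syrup_bottle")
    for k in [["top","side"],["top"],["side"]]:
        if all(i in ms for i in k): x,f=fit(name,{i:ms[i] for i in k},p0,yaw); print(k[0][0]+str(len(k)),np.round(x,4),round(f,3),end=" | ")
    print()
E
time python3 find.py
```

```text
tamper ['top', 'side'] [0.371 0.232 0.   ] t2 [0.3728 0.2363] 0.16 | t1 [0.3731 0.2362] 0.052 | s1 [0.3725 0.2375] 0.103 | 
leveller ['top', 'side'] [0.455 0.096 0.   ] t2 [0.4531 0.0975] 0.116 | t1 [0.4533 0.0979] 0.06 | s1 [0.4527 0.0966] 0.048 | 
dosing_cup ['top', 'side'] [ 0.368 -0.252  0.   ] t2 [ 0.3702 -0.2479] 0.161 | t1 [ 0.37   -0.2452] 0.092 | s1 [ 0.3698 -0.2486] 0.058 | 
milk_jug ['top', 'side'] [ 0.421 -0.119  1.5  ] t2 [ 0.4257 -0.1031  1.2467] 0.157 | t1 [ 0.4256 -0.1034  1.6713] 0.16 | s1 [ 0.4259 -0.1027  1.2137] 0.072 | 
tamping_mat ['top', 'side'] [ 0.699 -0.137  0.   ] t2 [ 0.6821 -0.1302 -0.2973] 0.103 | t1 [ 0.6824 -0.129  -0.289 ] 0.048 | s1 [ 0.6818 -0.1311 -0.2991] 0.046 | 
wood_stand ['top', 'side'] [ 0.535 -0.408  0.   ] t2 [ 0.5374 -0.4091 -0.0586] 0.062 | t1 [ 0.5373 -0.4089 -0.0584] 0.026 | s1 [ 0.5375 -0.4097 -0.0529] 0.031 | 
scale ['top', 'side'] [0.547 0.39  0.   ] t2 [ 0.5628  0.3899 -0.2078] 0.091 | t1 [ 0.5638  0.3909 -0.2077] 0.036 | s1 [ 0.5621  0.389  -0.1947] 0.044 | 
drip_tray ['top', 'side'] [0.642 0.136 0.   ] t2 [ 0.6469  0.1413 -0.2909] 0.062 | t1 [ 0.6467  0.142  -0.295 ] 0.028 | s1 [ 0.647   0.1401 -0.2882] 0.028 | 
portafilter ['top', 'side'] [ 0.366 -0.511  2.6  ] t2 [ 0.3367 -0.4534  2.0514] 0.461 | t1 [ 0.3364 -0.4554  2.0703] 0.251 | s1 [ 0.3365 -0.4516  2.0404] 0.209 | 
syrup_bottle ['top', 'side'] [0.332 0.513 0.   ] t2 [0.3404 0.4811] 0.291 | t1 [0.3399 0.4811] 0.169 | s1 [0.3401 0.4806] 0.121 | 
real	0m48.532s
user	0m27.143s
sys	0m17.836s
```

```bash
python3 -m jog '[{"dz":0.16,"hand":0},{"dz":0.16,"hand":0},{"dz":0.16,"hand":0},{"dz":0.16,"hand":0},{"hand":0}]' 20
python3 -m jog '[{"dx":0.06,"dy":-0.14,"hand":0},{"dx":0.06,"dy":-0.14,"hand":0},{"dx":0.06,"dy":-0.14,"hand":0},{"dx":0.06,"dy":-0.14,"hand":0},{"dx":0.06,"dy":-0.14,"hand":0}]'
python3 -m jog '[{"dx":0.06,"dy":-0.14,"hand":0},{"dx":0.06,"dy":-0.14,"hand":0},{"dx":0.06,"dy":-0.14,"hand":0},{"dx":0.06,"dy":-0.14,"hand":0},{"hand":0}]'
```

```text
invalid input
invalid input
invalid input
```

```bash
python3 -m jog '[{"wx":0,"wy":0,"wz":0,"dx":0,"dy":0,"dz":0.16,"hand":0},{"wx":0,"wy":0,"wz":0,"dx":0,"dy":0,"dz":0.16,"hand":0},{"wx":0,"wy":0,"wz":0,"dx":0,"dy":0,"dz":0.16,"hand":0},{"wx":0,"wy":0,"wz":0,"dx":0,"dy":0,"dz":0.16,"hand":0},{"wx":0,"wy":0,"wz":0,"dx":0,"dy":0,"dz":0,"hand":0}]' 20
```

```text
clock: 1.62
tool_pos: [0.2448, 0.5791, 0.4078]
eef_rot: [0.199, 0.98, 0.008, 0.001]
contact_force: [1.3, 0.9, 1.1]
opening: 1.003
finger_force: 0.0
```

```bash
python3 -m jog '[{"wx":0,"wy":0,"wz":-0.06,"dx":0.05,"dy":-0.137,"dz":0,"hand":0},{"wx":0,"wy":0,"wz":-0.06,"dx":0.05,"dy":-0.137,"dz":0,"hand":0},{"wx":0,"wy":0,"wz":-0.06,"dx":0.05,"dy":-0.137,"dz":0,"hand":0},{"wx":0,"wy":0,"wz":-0.06,"dx":0.05,"dy":-0.137,"dz":0,"hand":0},{"wx":0,"wy":0,"wz":-0.06,"dx":0.05,"dy":-0.137,"dz":0,"hand":0}]'
python3 -m jog '[{"wx":0,"wy":0,"wz":-0.06,"dx":0.05,"dy":-0.137,"dz":0,"hand":0},{"wx":0,"wy":0,"wz":-0.06,"dx":0.05,"dy":-0.137,"dz":0,"hand":0},{"wx":0,"wy":0,"wz":-0.06,"dx":0.05,"dy":-0.137,"dz":0,"hand":0},{"wx":0,"wy":0,"wz":-0.06,"dx":0.05,"dy":-0.137,"dz":0,"hand":0},{"wx":0,"wy":0,"wz":-0.06,"dx":0.05,"dy":-0.137,"dz":0,"hand":0}]'
python3 -m jog '[{"wx":0,"wy":0,"wz":0,"dx":0,"dy":0,"dz":0,"hand":0},{"wx":0,"wy":0,"wz":0,"dx":0,"dy":0,"dz":0,"hand":0}]'
```

```text
clock: 2.03
tool_pos: [0.3066, 0.4024, 0.3986]
eef_rot: [0.482, 0.876, 0.0, 0.0]
contact_force: [0.0, 0.8, -0.5]
opening: 0.999
finger_force: 0.0
clock: 2.45
tool_pos: [0.369, 0.2312, 0.3988]
eef_rot: [0.72, 0.694, 0.0, -0.0]
contact_force: [0.4, -1.1, 0.8]
opening: 1.001
finger_force: 0.0
clock: 2.62
tool_pos: [0.3694, 0.2312, 0.3989]
eef_rot: [0.719, 0.695, 0.0, 0.0]
contact_force: [-0.0, 2.2, 0.3]
opening: 1.0
finger_force: 0.0
```

```bash
python3 -m jog '[{"wx":0,"wy":0,"wz":0,"dx":0.014,"dy":0.02,"dz":-0.15,"hand":0},{"wx":0,"wy":0,"wz":0,"dx":0,"dy":0,"dz":-0.15,"hand":0},{"wx":0,"wy":0,"wz":0,"dx":0,"dy":0,"dz":-0.15,"hand":0},{"wx":0,"wy":0,"wz":0,"dx":0,"dy":0,"dz":-0.15,"hand":0},{"wx":0,"wy":0,"wz":0,"dx":0,"dy":0,"dz":-0.15,"hand":0}]'
python3 -m jog '[{"wx":0,"wy":0,"wz":0,"dx":0,"dy":0,"dz":-0.15,"hand":0},{"wx":0,"wy":0,"wz":0,"dx":0,"dy":0,"dz":-0.06,"hand":0},{"wx":0,"wy":0,"wz":0,"dx":0,"dy":0,"dz":0,"hand":0}]'
python3 - <<'E'
from h import *
a=np.hstack([r.snapshot(n)[y:y+120,x:x+120] for n,x,y in(("top",140,180),("side",170,110))])
cv2.imwrite("pics/a1.png",cv2.resize(a,None,fx=3,fy=3)[:,:,::-1])
E
```

```text
clock: 3.03
tool_pos: [0.3717, 0.2399, 0.2097]
eef_rot: [0.716, 0.698, 0.001, -0.0]
contact_force: [-0.4, 0.4, -0.3]
opening: 0.998
finger_force: 0.0
clock: 3.28
tool_pos: [0.3699, 0.2385, 0.1555]
eef_rot: [0.716, 0.698, -0.003, -0.001]
contact_force: [-0.7, -0.2, 0.4]
opening: 0.999
finger_force: 0.0
```

View pics/a1.png

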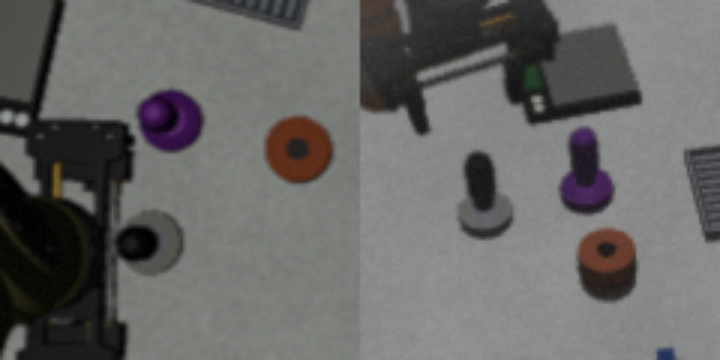

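The tamper stands beside the purple look-alike. In the side crop the finger tips sit near pixels (191,153) and (222,142), and I'll check these against the projection.

```bash
python3 - <<'E'
from h import *
print(proj("side",[[.316,.2385,.1555],[.424,.2385,.1555]]))
s=r.get_state();print(s['tool_pos'],s['q'])
E
```

```text
[[188.77863006 153.63610521]
 [221.69916181 142.05699238]]
[0.37196806 0.23916531 0.15860183] [-0.71408534  0.61185119  0.06098102  2.18638849 -0.10570359  0.34647081
 -0.59235954]
```

```bash
python3 -m jog '[{"wx":0,"wy":0,"wz":0,"dx":0.005,"dy":-0.008,"dz":-0.12,"hand":0},{"wx":0,"wy":0,"wz":0,"dx":0,"dy":0,"dz":-0.12,"hand":0},{"wx":0,"wy":0,"wz":0,"dx":0,"dy":0,"dz":-0.1,"hand":0},{"wx":0,"wy":0,"wz":0,"dx":0,"dy":0,"dz":-0.08,"hand":0},{"wx":0,"wy":0,"wz":0,"dx":0,"dy":0,"dz":0,"hand":0}]'
python3 -m jog '[{"wx":0,"wy":0,"wz":0,"dx":0,"dy":0,"dz":0,"hand":1},{"wx":0,"wy":0,"wz":0,"dx":0,"dy":0,"dz":0,"hand":1},{"wx":0,"wy":0,"wz":0,"dx":0,"dy":0,"dz":0,"hand":1},{"wx":0,"wy":0,"wz":0,"dx":0,"dy":0,"dz":0,"hand":1},{"wx":0,"wy":0,"wz":0,"dx":0,"dy":0,"dz":0,"hand":1}]' 25
python3 -m jog '[{"wx":0,"wy":0,"wz":0,"dx":0,"dy":0,"dz":0,"hand":1},{"wx":0,"wy":0,"wz":0,"dx":0,"dy":0,"dz":0,"hand":1},{"wx":0,"wy":0,"wz":0,"dx":0,"dy":0,"dz":0,"hand":1},{"wx":0,"wy":0,"wz":0,"dx":0,"dy":0,"dz":0,"hand":1},{"wx":0,"wy":0,"wz":0,"dx":0,"dy":0,"dz":0,"hand":1}]' 25
```

```text
clock: 3.8
tool_pos: [0.3735, 0.2369, 0.0525]
eef_rot: [0.717, 0.697, -0.0, -0.0]
contact_force: [-0.5, -0.9, 0.3]
opening: 0.997
finger_force: 0.0
clock: 4.22
tool_pos: [0.3741, 0.2364, 0.0548]
eef_rot: [0.718, 0.696, 0.001, 0.0]
contact_force: [0.4, 0.0, -0.2]
opening: 0.648
finger_force: 0.0
clock: 4.63
tool_pos: [0.3734, 0.236, 0.0538]
eef_rot: [0.718, 0.696, -0.0, -0.0]
contact_force: [-1.0, -0.5, 1.4]
opening: 0.34
finger_force: 25.0
```

```bash
python3 -m jog '[{"wx":0,"wy":0,"wz":0,"dx":0,"dy":0,"dz":0.05,"hand":1},{"wx":0,"wy":0,"wz":0,"dx":0,"dy":0,"dz":0.13,"hand":1},{"wx":0,"wy":0,"wz":0,"dx":0,"dy":0,"dz":0.13,"hand":1},{"wx":0,"wy":0,"wz":0,"dx":0,"dy":0,"dz":0.13,"hand":1},{"wx":0,"wy":0,"wz":0,"dx":0,"dy":0,"dz":0.12,"hand":1}]'
python3 -m jog '[{"wx":0,"wy":0,"wz":0,"dx":0.082,"dy":-0.098,"dz":0,"hand":1},{"wx":0,"wy":0,"wz":0,"dx":0.082,"dy":-0.098,"dz":0,"hand":1},{"wx":0,"wy":0,"wz":0,"dx":0.082,"dy":-0.098,"dz":0,"hand":1},{"wx":0,"wy":0,"wz":0,"dx":0.082,"dy":-0.098,"dz":0,"hand":1},{"wx":0,"wy":0,"wz":0,"dx":0.082,"dy":-0.098,"dz":0,"hand":1}]'
python3 -m jog '[{"wx":0,"wy":0,"wz":0,"dx":0.082,"dy":-0.098,"dz":0,"hand":1},{"wx":0,"wy":0,"wz":0,"dx":0.082,"dy":-0.098,"dz":0,"hand":1},{"wx":0,"wy":0,"wz":0,"dx":0.082,"dy":-0.098,"dz":0,"hand":1},{"wx":0,"wy":0,"wz":0,"dx":0.082,"dy":-0.098,"dz":0,"hand":1},{"wx":0,"wy":0,"wz":0,"dx":0.082,"dy":-0.098,"dz":0,"hand":1}]'
python3 -m jog '[{"wx":0,"wy":0,"wz":0,"dx":0.082,"dy":-0.098,"dz":0,"hand":1},{"wx":0,"wy":0,"wz":0,"dx":0.082,"dy":-0.098,"dz":0,"hand":1},{"wx":0,"wy":0,"wz":0,"dx":0.082,"dy":-0.098,"dz":0,"hand":1},{"wx":0,"wy":0,"wz":0,"dx":0.082,"dy":-0.098,"dz":0,"hand":1},{"wx":0,"wy":0,"wz":0,"dx":0.05,"dy":-0.06,"dz":0,"hand":1}]'
python3 -m jog '[{"wx":0,"wy":0,"wz":0,"dx":0.032,"dy":-0.038,"dz":0,"hand":1},{"wx":0,"wy":0,"wz":0,"dx":0,"dy":0,"dz":0,"hand":1},{"wx":0,"wy":0,"wz":0,"dx":0,"dy":0,"dz":0,"hand":1}]'
python3 - <<'E'
from h import *
s=[r.get_state()['tool_pos'] for _ in range(1)]
a=np.hstack([r.snapshot(n)[y:y+130,x:x+130] for n,x,y in(("top",260,80),("side",290,150))])
cv2.imwrite("pics/a2.png",cv2.resize(a,None,fx=3,fy=3)[:,:,::-1])
E
```

```text
clock: 5.05
tool_pos: [0.373, 0.2355, 0.195]
eef_rot: [0.718, 0.696, -0.001, -0.0]
contact_force: [0.6, 0.2, -3.3]
opening: 0.344
finger_force: 25.0
clock: 5.47
tool_pos: [0.4761, 0.112, 0.1933]
eef_rot: [0.718, 0.696, -0.001, -0.0]
contact_force: [0.0, 0.5, -3.5]
opening: 0.345
finger_force: 25.0
clock: 5.88
tool_pos: [0.5783, -0.0105, 0.1928]
eef_rot: [0.718, 0.696, -0.001, -0.001]
contact_force: [-0.2, 0.8, -3.6]
opening: 0.344
finger_force: 25.0
clock: 6.3
tool_pos: [0.6736, -0.1262, 0.1924]
eef_rot: [0.719, 0.695, -0.001, 0.0]
contact_force: [0.6, -0.7, -3.8]
opening: 0.338
finger_force: 25.0
clock: 6.55
tool_pos: [0.6798, -0.1316, 0.1923]
eef_rot: [0.718, 0.696, -0.001, -0.001]
contact_force: [-0.2, 0.2, -3.5]
opening: 0.341
finger_force: 25.0
```

View pics/a2.png

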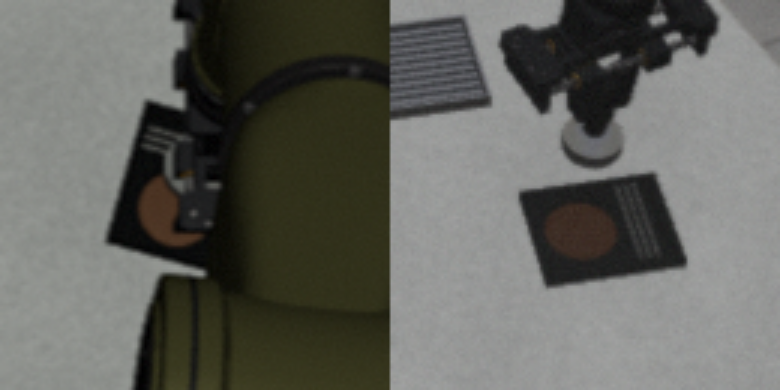

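The side crop shows the tamper upright in the gripper, about 14 cm above the mat. The brown recess is at side pixel (353,227).

```bash
python3 - <<'E'
from h import *
im=r.snapshot("side").astype(int); c=np.array([353,227])
yy,xx=np.mgrid[:420,:560]
m=(im[...,0]-im[...,2]>15)&(np.hypot(xx-c[0],yy-c[1])<25)
print(m.sum(), ground("side",np.argwhere(m).mean(0)[::-1],.005))
d=pick("side","tamper",proj("side",[[.681,-.131,.14]])[0]+[0,10])
if d:
    im=d["region"]; ys,xs=np.nonzero(im); print(d["bbox"],d["p"])
    # base widest rows
    w=[(y,xs[ys==y].min(),xs[ys==y].max()) for y in np.unique(ys)]; w.sort(key=lambda t:t[1]-t[2]); print(w[:3])
    print(proj("side",[[.681,-.131,.1385],[.681,-.131,.1545]]))
E
```

```text
334 [ 0.68287662 -0.13101976  0.005     ]
[345.7, 173.4, 368.7, 209.0] 0.78
[(np.int64(195), np.int64(347), np.int64(368)), (np.int64(196), np.int64(347), np.int64(368)), (np.int64(197), np.int64(347), np.int64(368))]
[[357.35650627 198.04924758]
 [357.96067233 194.34226829]]
```

```bash
python3 -m jog '[{"wx":0,"wy":0,"wz":0,"dx":0.009,"dy":0.002,"dz":-0.12,"hand":1},{"wx":0,"wy":0,"wz":0,"dx":0,"dy":0,"dz":-0.12,"hand":1},{"wx":0,"wy":0,"wz":0,"dx":0,"dy":0,"dz":-0.12,"hand":1},{"wx":0,"wy":0,"wz":0,"dx":0,"dy":0,"dz":-0.09,"hand":1},{"wx":0,"wy":0,"wz":0,"dx":0,"dy":0,"dz":-0.05,"hand":1}]'
python3 -m jog '[{"wx":0,"wy":0,"wz":0,"dx":0,"dy":0,"dz":-0.01,"hand":1},{"wx":0,"wy":0,"wz":0,"dx":0,"dy":0,"dz":-0.008,"hand":1},{"wx":0,"wy":0,"wz":0,"dx":0,"dy":0,"dz":0,"hand":1},{"wx":0,"wy":0,"wz":0,"dx":0,"dy":0,"dz":0,"hand":1}]'
```

```text
clock: 7.17
tool_pos: [0.681, -0.1293, 0.0657]
eef_rot: [0.717, 0.697, -0.001, -0.002]
contact_force: [-0.7, 0.5, -3.4]
opening: 0.342
finger_force: 25.0
clock: 7.5
tool_pos: [0.6847, -0.1312, 0.0661]
eef_rot: [0.718, 0.696, 0.001, 0.001]
contact_force: [0.6, -0.8, -3.2]
opening: 0.348
finger_force: 25.0
```

```bash
for i in 1 2 3; do python3 -m jog '[{"wx":0,"wy":0,"wz":0,"dx":0,"dy":0,"dz":-0.004,"hand":1},{"wx":0,"wy":0,"wz":0,"dx":0,"dy":0,"dz":0,"hand":1}]' | grep -E "pos|contact"; done
```

```text
tool_pos: [0.684, -0.1312, 0.0644]
contact_force: [-0.2, 0.0, -3.4]
tool_pos: [0.6834, -0.131, 0.0625]
contact_force: [-1.1, 0.1, -3.2]
tool_pos: [0.6832, -0.131, 0.0611]
contact_force: [0.5, -0.7, -3.2]
```

```bash
for i in 1 2 3 4; do python3 -m jog '[{"wx":0,"wy":0,"wz":0,"dx":0,"dy":0,"dz":-0.003,"hand":1},{"wx":0,"wy":0,"wz":0,"dx":0,"dy":0,"dz":0,"hand":1}]' | grep -E "pos|contact"; done
```

```text
tool_pos: [0.6832, -0.131, 0.0603]
contact_force: [0.4, -0.2, -2.9]
tool_pos: [0.6832, -0.131, 0.0595]
contact_force: [0.2, 0.2, -3.1]
tool_pos: [0.6834, -0.1308, 0.0592]
contact_force: [-1.6, 0.7, -0.3]
tool_pos: [0.6835, -0.1305, 0.0591]
contact_force: [-2.4, 1.8, 5.2]
```

```bash
python3 -m jog '[{"wx":0,"wy":0,"wz":0,"dx":0,"dy":0,"dz":0.002,"hand":1},{"wx":0,"wy":0,"wz":0,"dx":0,"dy":0,"dz":0,"hand":0},{"wx":0,"wy":0,"wz":0,"dx":0,"dy":0,"dz":0,"hand":0},{"wx":0,"wy":0,"wz":0,"dx":0,"dy":0,"dz":0,"hand":0},{"wx":0,"wy":0,"wz":0,"dx":0,"dy":0,"dz":0,"hand":0}]'
python3 -m jog '[{"wx":0,"wy":0,"wz":0,"dx":0,"dy":0,"dz":0,"hand":0},{"wx":0,"wy":0,"wz":0,"dx":0,"dy":0,"dz":0.15,"hand":0},{"wx":0,"wy":0,"wz":0,"dx":0,"dy":0,"dz":0.15,"hand":0},{"wx":0,"wy":0,"wz":0,"dx":0,"dy":0,"dz":0.15,"hand":0},{"wx":0,"wy":0,"wz":0,"dx":0,"dy":0,"dz":0.12,"hand":0}]'
python3 -m jog '[{"wx":0,"wy":0,"wz":0,"dx":-0.115,"dy":0.114,"dz":0,"hand":0},{"wx":0,"wy":0,"wz":0,"dx":-0.115,"dy":0.114,"dz":0,"hand":0},{"wx":0,"wy":0,"wz":0,"dx":-0.115,"dy":0.114,"dz":0,"hand":0},{"wx":0,"wy":0,"wz":0,"dx":-0.115,"dy":0.114,"dz":0,"hand":0},{"wx":0,"wy":0,"wz":0,"dx":-0.115,"dy":0.114,"dz":0,"hand":0}]'
python3 -m jog '[{"wx":0,"wy":0,"wz":0,"dx":-0.115,"dy":0.114,"dz":0,"hand":0},{"wx":0,"wy":0,"wz":0,"dx":-0.115,"dy":0.114,"dz":0,"hand":0},{"wx":0,"wy":0,"wz":0,"dx":-0.115,"dy":0.114,"dz":0,"hand":0},{"wx":0,"wy":0,"wz":0,"dx":0,"dy":0,"dz":0,"hand":0},{"wx":0,"wy":0,"wz":0,"dx":0,"dy":0,"dz":0,"hand":0}]'
python3 - <<'E'
from h import *
r.snapshot("side");r.snapshot("top")
for name,p0 in(("tamper",[.6825,-.1305,0,.005]),("leveller",[.453,.0975,0,0])):
    for n in("side","top"):
        d=pick(n,name,proj(n,[[p0[0],p0[1],.03]])[0])
        if d: print(name,n,d["p"],fit(name,{n:d["region"]},p0,False))
print(r.get_state()['tool_pos'])
E
```

```text
clock: 9.08
tool_pos: [0.6836, -0.1314, 0.0587]
eef_rot: [0.718, 0.696, 0.0, 0.0]
contact_force: [-0.6, 0.3, 0.3]
opening: 0.616
finger_force: 0.0
clock: 9.5
tool_pos: [0.6841, -0.1313, 0.2042]
eef_rot: [0.718, 0.696, 0.001, 0.001]
contact_force: [0.6, -0.4, 0.7]
opening: 0.988
finger_force: 0.0
clock: 9.92
tool_pos: [0.5382, 0.0125, 0.2016]
eef_rot: [0.718, 0.696, 0.0, 0.0]
contact_force: [0.4, -0.2, -0.7]
opening: 1.002
finger_force: 0.0
clock: 10.33
tool_pos: [0.4521, 0.099, 0.2015]
eef_rot: [0.716, 0.698, 0.0, -0.0]
contact_force: [0.4, 0.1, -0.8]
opening: 1.005
finger_force: 0.0
tamper side 0.75 (array([ 0.68349047, -0.13037353]), np.float64(0.07574404761904763))
tamper top 0.91 (array([ 0.68268781, -0.12965562]), np.float64(0.08417453598176494))
leveller side 0.89 (array([0.45369209, 0.09722459]), np.float64(0.06774668630338732))
leveller top 0.38 (array([0.45187581, 0.05452791]), np.float64(0.8897902954232358))
[0.45437927 0.09579082 0.20120691]
```

```bash
python3 -m jog '[{"wx":0,"wy":0,"wz":0,"dx":0,"dy":-0.002,"dz":-0.15,"hand":0},{"wx":0,"wy":0,"wz":0,"dx":0,"dy":0,"dz":-0.15,"hand":0},{"wx":0,"wy":0,"wz":0,"dx":0,"dy":0,"dz":-0.15,"hand":0},{"wx":0,"wy":0,"wz":0,"dx":0,"dy":0,"dz":-0.13,"hand":0},{"wx":0,"wy":0,"wz":0,"dx":0,"dy":0,"dz":-0.08,"hand":0}]'
python3 -m jog '[{"wx":0,"wy":0,"wz":0,"dx":0,"dy":0,"dz":-0.068,"hand":0},{"wx":0,"wy":0,"wz":0,"dx":0,"dy":0,"dz":0,"hand":0},{"wx":0,"wy":0,"wz":0,"dx":0,"dy":0,"dz":0,"hand":0}]'
```

```text
clock: 11.05
tool_pos: [0.453, 0.0954, 0.0332]
eef_rot: [0.718, 0.696, -0.001, -0.0]
contact_force: [-0.1, 0.7, -0.1]
opening: 1.0
finger_force: 0.0
clock: 11.3
tool_pos: [0.454, 0.0959, 0.0189]
eef_rot: [0.718, 0.696, -0.0, -0.0]
contact_force: [0.0, 0.5, 0.4]
opening: 1.001
finger_force: 0.0
```

```bash
python3 -m jog '[{"wx":0,"wy":0,"wz":0,"dx":0,"dy":0,"dz":0,"hand":1},{"wx":0,"wy":0,"wz":0,"dx":0,"dy":0,"dz":0,"hand":1},{"wx":0,"wy":0,"wz":0,"dx":0,"dy":0,"dz":0,"hand":1},{"wx":0,"wy":0,"wz":0,"dx":0,"dy":0,"dz":0,"hand":1},{"wx":0,"wy":0,"wz":0,"dx":0,"dy":0,"dz":0,"hand":1}]' 25
python3 -m jog '[{"wx":0,"wy":0,"wz":0,"dx":0,"dy":0,"dz":0,"hand":1},{"wx":0,"wy":0,"wz":0,"dx":0,"dy":0,"dz":0,"hand":1}]'
```

```text
clock: 11.72
tool_pos: [0.4541, 0.0967, 0.0202]
eef_rot: [0.718, 0.696, 0.001, 0.0]
contact_force: [-0.3, -0.1, 6.1]
opening: 0.677
finger_force: 25.0
clock: 11.88
tool_pos: [0.4542, 0.0967, 0.0202]
eef_rot: [0.718, 0.696, 0.001, 0.0]
contact_force: [-0.6, 0.1, 5.8]
opening: 0.676
finger_force: 25.0
```

```bash
python3 -m jog '[{"wx":0,"wy":0,"wz":0,"dx":0,"dy":0,"dz":0.05,"hand":1},{"wx":0,"wy":0,"wz":0,"dx":0,"dy":0,"dz":0.13,"hand":1},{"wx":0,"wy":0,"wz":0,"dx":0,"dy":0,"dz":0.13,"hand":1},{"wx":0,"wy":0,"wz":0,"dx":0,"dy":0,"dz":0.13,"hand":1},{"wx":0,"wy":0,"wz":0,"dx":0,"dy":0,"dz":0.12,"hand":1}]'
python3 -m jog '[{"wx":0,"wy":0,"wz":0,"dx":0.022,"dy":-0.135,"dz":0,"hand":1},{"wx":0,"wy":0,"wz":0,"dx":0.022,"dy":-0.135,"dz":0,"hand":1},{"wx":0,"wy":0,"wz":0,"dx":0.022,"dy":-0.135,"dz":0,"hand":1},{"wx":0,"wy":0,"wz":0,"dx":0.022,"dy":-0.135,"dz":0,"hand":1},{"wx":0,"wy":0,"wz":0,"dx":0.022,"dy":-0.135,"dz":0,"hand":1}]'
python3 -m jog '[{"wx":0,"wy":0,"wz":0,"dx":0.022,"dy":-0.135,"dz":0,"hand":1},{"wx":0,"wy":0,"wz":0,"dx":0.022,"dy":-0.135,"dz":0,"hand":1},{"wx":0,"wy":0,"wz":0,"dx":0.022,"dy":-0.135,"dz":0,"hand":1},{"wx":0,"wy":0,"wz":0,"dx":0.022,"dy":-0.135,"dz":0,"hand":1},{"wx":0,"wy":0,"wz":0,"dx":0.022,"dy":-0.135,"dz":0,"hand":1}]'
python3 -m jog '[{"wx":0,"wy":0,"wz":0,"dx":0.022,"dy":-0.135,"dz":0,"hand":1},{"wx":0,"wy":0,"wz":0,"dx":0.022,"dy":-0.135,"dz":0,"hand":1},{"wx":0,"wy":0,"wz":0,"dx":0.022,"dy":-0.135,"dz":0,"hand":1},{"wx":0,"wy":0,"wz":0,"dx":0.022,"dy":-0.135,"dz":0,"hand":1},{"wx":0,"wy":0,"wz":0,"dx":0.022,"dy":-0.1,"dz":0,"hand":1}]'
python3 -m jog '[{"wx":0,"wy":0,"wz":0,"dx":0,"dy":-0.035,"dz":0,"hand":1},{"wx":0,"wy":0,"wz":0,"dx":0,"dy":0,"dz":0,"hand":1},{"wx":0,"wy":0,"wz":0,"dx":0,"dy":0,"dz":0,"hand":1}]'
python3 - <<'E'
from h import *
im=r.snapshot("side")
cv2.imwrite("pics/a3.png",cv2.resize(im[200:360,260:460],None,fx=3,fy=3)[:,:,::-1])
s=r.get_state();t=s['tool_pos'];print(t,s['q'])
z=t[2]-.0193
d=pick("side","leveller",proj("side",[[t[0],t[1],z+.03]])[0])
if d: print(d["p"],fit("leveller",{"side":d["region"]},[t[0],t[1],0,z],False))
E
```

```text
clock: 12.3
tool_pos: [0.453, 0.0964, 0.161]
eef_rot: [0.718, 0.696, -0.001, -0.0]
contact_force: [0.6, -0.2, -3.7]
opening: 0.673
finger_force: 25.0
clock: 12.72
tool_pos: [0.4805, -0.0737, 0.1594]
eef_rot: [0.717, 0.697, -0.001, -0.0]
contact_force: [1.5, 0.0, -3.2]
opening: 0.673
finger_force: 25.0
clock: 13.13
tool_pos: [0.5078, -0.2425, 0.1591]
eef_rot: [0.718, 0.696, -0.001, -0.001]
contact_force: [1.0, -0.0, -3.6]
opening: 0.675
finger_force: 25.0
clock: 13.55
tool_pos: [0.5344, -0.4046, 0.1588]
eef_rot: [0.719, 0.695, -0.001, -0.0]
contact_force: [0.3, -1.1, -2.3]
opening: 0.676
finger_force: 25.0
clock: 13.8
tool_pos: [0.5353, -0.4084, 0.1586]
eef_rot: [0.718, 0.696, -0.0, -0.002]
contact_force: [-0.2, 1.1, -2.6]
opening: 0.679
finger_force: 25.0
[ 0.53583817 -0.40712689  0.15878191] [ 0.63836589  0.84496414 -0.11048186  1.47718183  0.11021155  0.82875314
  0.46155646]
0.69 (array([ 0.53158631, -0.41510081]), np.float64(0.48289833223405254))
```

View pics/a3.png

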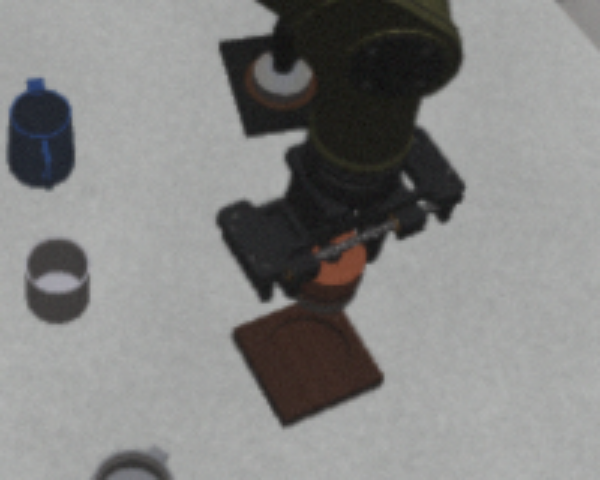

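The tamper sits inside the recess (crop 280,75), and the leveller hangs level above the stand (crop 340,265 over 308,355).

```bash
python3 -m jog '[{"wx":0,"wy":0,"wz":0,"dx":0.008,"dy":-0.005,"dz":-0.12,"hand":1},{"wx":0,"wy":0,"wz":0,"dx":0,"dy":0,"dz":-0.12,"hand":1},{"wx":0,"wy":0,"wz":0,"dx":0,"dy":0,"dz":-0.12,"hand":1},{"wx":0,"wy":0,"wz":0,"dx":0,"dy":0,"dz":-0.08,"hand":1},{"wx":0,"wy":0,"wz":0,"dx":0,"dy":0,"dz":-0.03,"hand":1}]'
python3 -m jog '[{"wx":0,"wy":0,"wz":0,"dx":0,"dy":0,"dz":-0.008,"hand":1},{"wx":0,"wy":0,"wz":0,"dx":0,"dy":0,"dz":0,"hand":1},{"wx":0,"wy":0,"wz":0,"dx":0,"dy":0,"dz":0,"hand":1}]'
```

```text
clock: 14.32
tool_pos: [0.5365, -0.407, 0.0385]
eef_rot: [0.717, 0.697, -0.0, -0.004]
contact_force: [-0.3, -0.1, -2.7]
opening: 0.674
finger_force: 25.0
clock: 14.57
tool_pos: [0.5394, -0.4111, 0.0417]
eef_rot: [0.717, 0.697, 0.0, 0.001]
contact_force: [-0.0, -0.6, -2.2]
opening: 0.674
finger_force: 25.0
```

```bash
for i in 1 2 3 4; do python3 -m jog '[{"wx":0,"wy":0,"wz":0,"dx":0,"dy":0,"dz":-0.003,"hand":1},{"wx":0,"wy":0,"wz":0,"dx":0,"dy":0,"dz":-0.003,"hand":1},{"wx":0,"wy":0,"wz":0,"dx":0,"dy":0,"dz":0,"hand":1}]' | grep -E "pos|contact"; done
```

```text
tool_pos: [0.5385, -0.4113, 0.0394]
contact_force: [-0.8, -0.7, -2.7]
tool_pos: [0.538, -0.4109, 0.0369]
contact_force: [0.5, 1.0, -4.0]
tool_pos: [0.538, -0.4108, 0.0352]
contact_force: [-0.1, -0.9, -3.4]
tool_pos: [0.538, -0.4108, 0.0337]
contact_force: [-0.1, 0.3, -3.1]
```

```bash
python3 -m jog '[{"wx":0,"wy":0,"wz":0,"dx":-0.002,"dy":0.005,"dz":-0.004,"hand":1},{"wx":0,"wy":0,"wz":0,"dx":0,"dy":0,"dz":-0.003,"hand":1},{"wx":0,"wy":0,"wz":0,"dx":0,"dy":0,"dz":0,"hand":1}]' | grep -E "pos|contact"; for i in 1 2 3; do python3 -m jog '[{"wx":0,"wy":0,"wz":0,"dx":0,"dy":0,"dz":-0.003,"hand":1},{"wx":0,"wy":0,"wz":0,"dx":0,"dy":0,"dz":0,"hand":1}]' | grep -E "pos|contact"; done
```

```text
tool_pos: [0.5375, -0.4094, 0.032]
contact_force: [-0.4, 0.3, -2.7]
tool_pos: [0.5376, -0.4097, 0.0314]
contact_force: [-0.8, 0.4, -2.1]
tool_pos: [0.5376, -0.4097, 0.0306]
contact_force: [-0.4, 0.5, -3.2]
tool_pos: [0.5376, -0.4097, 0.0304]
contact_force: [-0.8, 0.3, 1.2]
```

```bash
python3 -m jog '[{"wx":0,"wy":0,"wz":0,"dx":0,"dy":0,"dz":0,"hand":0},{"wx":0,"wy":0,"wz":0,"dx":0,"dy":0,"dz":0,"hand":0},{"wx":0,"wy":0,"wz":0,"dx":0,"dy":0,"dz":0,"hand":0},{"wx":0,"wy":0,"wz":0,"dx":0,"dy":0,"dz":0,"hand":0},{"wx":0,"wy":0,"wz":0,"dx":0,"dy":0,"dz":0,"hand":0}]'
python3 -m jog '[{"wx":0,"wy":0,"wz":0,"dx":0,"dy":0,"dz":0.1,"hand":0},{"wx":0,"wy":0,"wz":0,"dx":0,"dy":0,"dz":0.15,"hand":0},{"wx":0,"wy":0,"wz":0,"dx":0,"dy":0,"dz":0.15,"hand":0},{"wx":0,"wy":0,"wz":0,"dx":0,"dy":0,"dz":0.15,"hand":0}]'
python3 -m jog '[{"wx":0,"wy":0,"wz":0,"dx":-0.11,"dy":0.108,"dz":0,"hand":0},{"wx":0,"wy":0,"wz":0,"dx":-0.11,"dy":0.108,"dz":0,"hand":0},{"wx":0,"wy":0,"wz":0,"dx":-0.11,"dy":0.108,"dz":0,"hand":0},{"wx":0,"wy":0,"wz":0,"dx":-0.11,"dy":0.108,"dz":0,"hand":0},{"wx":0,"wy":0,"wz":0,"dx":-0.11,"dy":0.108,"dz":0,"hand":0}]'
python3 -m jog '[{"wx":0,"wy":0,"wz":0,"dx":-0.11,"dy":0.108,"dz":0,"hand":0},{"wx":0,"wy":0,"wz":0,"dx":-0.01,"dy":0,"dz":0,"hand":0},{"wx":0,"wy":0,"wz":0,"dx":0,"dy":0,"dz":0,"hand":0},{"wx":0,"wy":0,"wz":0,"dx":0,"dy":0,"dz":0,"hand":0}]'
python3 - <<'E'
from h import *
r.snapshot("side");r.snapshot("top")
for name,p0 in(("leveller",[.5375,-.4096,0,.01]),("dosing_cup",[.37,-.2475,0,0]),("milk_jug",[.4257,-.103,1.25,0])):
    for n in("side","top"):
        d=pick(n,name,proj(n,[[p0[0],p0[1],.03]])[0])
        if d: print(name,n,d["p"],fit(name,{n:d["region"]},p0,name=="milk_jug"))
print(r.get_state()['tool_pos'])
E
```

```text
clock: 16.73
tool_pos: [0.5378, -0.4098, 0.0301]
eef_rot: [0.718, 0.696, -0.0, 0.0]
contact_force: [0.2, 0.3, -0.1]
opening: 0.995
finger_force: 0.0
clock: 17.07
tool_pos: [0.5373, -0.4095, 0.1688]
eef_rot: [0.718, 0.696, -0.0, -0.001]
contact_force: [0.2, -0.7, 0.3]
opening: 0.995
finger_force: 0.0
clock: 17.48
tool_pos: [0.3989, -0.2736, 0.168]
eef_rot: [0.718, 0.696, 0.0, 0.0]
contact_force: [-0.5, -0.8, 0.7]
opening: 1.001
finger_force: 0.0
clock: 17.82
tool_pos: [0.3716, -0.2485, 0.1679]
eef_rot: [0.718, 0.696, 0.0, 0.001]
contact_force: [0.6, 0.0, -0.1]
opening: 1.001
finger_force: 0.0
leveller side 0.85 (array([ 0.53715763, -0.40999116]), np.float64(0.054750580687977))
leveller top 0.92 (array([ 0.53577417, -0.40771415]), np.float64(0.08664479280593029))
dosing_cup side 0.7 (array([ 0.37153448, -0.24445516]), np.float64(0.13863176933716348))
dosing_cup top 0.83 (array([ 0.37176408, -0.24635507]), np.float64(0.06175421331037023))
milk_jug top 0.67 (array([ 0.42673493, -0.10352057,  1.22725081]), np.float64(0.09819438252340618))
[ 0.3705039  -0.24802413  0.16735632]
```

```bash
python3 -m jog '[{"wx":0,"wy":0,"wz":0,"dx":0,"dy":0.003,"dz":-0.14,"hand":0},{"wx":0,"wy":0,"wz":0,"dx":0,"dy":0,"dz":-0.14,"hand":0},{"wx":0,"wy":0,"wz":0,"dx":0,"dy":0,"dz":-0.14,"hand":0},{"wx":0,"wy":0,"wz":0,"dx":0,"dy":0,"dz":-0.1,"hand":0},{"wx":0,"wy":0,"wz":0,"dx":0,"dy":0,"dz":-0.058,"hand":0}]'
python3 -m jog '[{"wx":0,"wy":0,"wz":0,"dx":0,"dy":0,"dz":0,"hand":0},{"wx":0,"wy":0,"wz":0,"dx":0,"dy":0,"dz":0,"hand":0},{"wx":0,"wy":0,"wz":0,"dx":0,"dy":0,"dz":0,"hand":1},{"wx":0,"wy":0,"wz":0,"dx":0,"dy":0,"dz":0,"hand":1},{"wx":0,"wy":0,"wz":0,"dx":0,"dy":0,"dz":0,"hand":1}]' 15
python3 -m jog '[{"wx":0,"wy":0,"wz":0,"dx":0,"dy":0,"dz":0,"hand":1},{"wx":0,"wy":0,"wz":0,"dx":0,"dy":0,"dz":0,"hand":1},{"wx":0,"wy":0,"wz":0,"dx":0,"dy":0,"dz":0,"hand":1},{"wx":0,"wy":0,"wz":0,"dx":0,"dy":0,"dz":0,"hand":1}]'
```

```text
clock: 18.63
tool_pos: [0.3701, -0.2475, 0.0281]
eef_rot: [0.718, 0.696, -0.003, -0.008]
contact_force: [1.2, -0.7, -0.1]
opening: 0.993
finger_force: 0.0
clock: 19.05
tool_pos: [0.3732, -0.2491, 0.0324]
eef_rot: [0.718, 0.696, -0.001, -0.002]
contact_force: [0.8, -0.5, -0.6]
opening: 0.797
finger_force: 0.0
clock: 19.38
tool_pos: [0.3722, -0.2488, 0.032]
eef_rot: [0.718, 0.696, -0.001, -0.003]
contact_force: [-1.0, 0.5, 5.9]
opening: 0.648
finger_force: 15.0
```

```bash
python3 -m jog '[{"wx":0,"wy":0,"wz":0,"dx":0,"dy":0,"dz":0.05,"hand":1},{"wx":0,"wy":0,"wz":0,"dx":0,"dy":0,"dz":0.13,"hand":1},{"wx":0,"wy":0,"wz":0,"dx":0,"dy":0,"dz":0.14,"hand":1},{"wx":0,"wy":0,"wz":0,"dx":0,"dy":0,"dz":0.14,"hand":1},{"wx":0,"wy":0,"wz":0,"dx":0,"dy":0,"dz":0.14,"hand":1}]'
python3 -m jog '[{"wx":0,"wy":0,"wz":0,"dx":0.04,"dy":0.134,"dz":0,"hand":1},{"wx":0,"wy":0,"wz":0,"dx":0.04,"dy":0.134,"dz":0,"hand":1},{"wx":0,"wy":0,"wz":0,"dx":0.04,"dy":0.134,"dz":0,"hand":1},{"wx":0,"wy":0,"wz":0,"dx":0.04,"dy":0.134,"dz":0,"hand":1},{"wx":0,"wy":0,"wz":0,"dx":0.04,"dy":0.134,"dz":0,"hand":1}]'
python3 -m jog '[{"wx":0,"wy":0,"wz":0,"dx":0.04,"dy":0.134,"dz":0,"hand":1},{"wx":0,"wy":0,"wz":0,"dx":0.04,"dy":0.134,"dz":0,"hand":1},{"wx":0,"wy":0,"wz":0,"dx":0.04,"dy":0.134,"dz":0,"hand":1},{"wx":0,"wy":0,"wz":0,"dx":0.04,"dy":0.134,"dz":0,"hand":1},{"wx":0,"wy":0,"wz":0,"dx":0.04,"dy":0.134,"dz":0,"hand":1}]'
```

```text
clock: 19.8
tool_pos: [0.3722, -0.2484, 0.183]
eef_rot: [0.717, 0.697, -0.001, -0.004]
contact_force: [0.2, -0.4, -2.4]
opening: 0.643
finger_force: 15.0
clock: 20.22
tool_pos: [0.4228, -0.0798, 0.1816]
eef_rot: [0.718, 0.696, -0.001, -0.003]
contact_force: [1.0, -0.5, -1.1]
opening: 0.642
finger_force: 15.0
clock: 20.63
tool_pos: [0.4726, 0.088, 0.1814]
eef_rot: [0.717, 0.697, -0.001, -0.004]
contact_force: [0.1, 0.2, -1.4]
opening: 0.649
finger_force: 15.0
```

```bash
python3 -m jog '[{"wx":0,"wy":0,"wz":0,"dx":0.04,"dy":0.134,"dz":0,"hand":1},{"wx":0,"wy":0,"wz":0,"dx":0.04,"dy":0.134,"dz":0,"hand":1},{"wx":0,"wy":0,"wz":0,"dx":0.04,"dy":0.134,"dz":0,"hand":1},{"wx":0,"wy":0,"wz":0,"dx":0.04,"dy":0.134,"dz":0,"hand":1},{"wx":0,"wy":0,"wz":0,"dx":0.04,"dy":0.134,"dz":0,"hand":1}]'
python3 -m jog '[{"wx":0,"wy":0,"wz":0,"dx":0.04,"dy":0.134,"dz":0,"hand":1},{"wx":0,"wy":0,"wz":0,"dx":0.04,"dy":0.134,"dz":0,"hand":1},{"wx":0,"wy":0,"wz":0,"dx":0.04,"dy":0.134,"dz":0,"hand":1},{"wx":0,"wy":0,"wz":0,"dx":0.03,"dy":0.08,"dz":0,"hand":1},{"wx":0,"wy":0,"wz":0,"dx":0.01,"dy":0.04,"dz":0,"hand":1}]'
python3 -m jog '[{"wx":0,"wy":0,"wz":0,"dx":0,"dy":0,"dz":0,"hand":1},{"wx":0,"wy":0,"wz":0,"dx":0,"dy":0,"dz":0,"hand":1}]'
python3 - <<'E'
from h import *
im=r.snapshot("side")
cv2.imwrite("pics/a4.png",cv2.resize(im[40:200,160:360],None,fx=3,fy=3)[:,:,::-1])
s=r.get_state();t=s['tool_pos'];print(t,s['q'])
E
```

```text
clock: 21.05
tool_pos: [0.5225, 0.2553, 0.1812]
eef_rot: [0.717, 0.697, -0.001, -0.004]
contact_force: [0.0, -0.8, -1.9]
opening: 0.648
finger_force: 15.0
clock: 21.47
tool_pos: [0.562, 0.3888, 0.1808]
eef_rot: [0.716, 0.698, -0.0, -0.005]
contact_force: [0.8, 0.6, -1.8]
opening: 0.646
finger_force: 15.0
clock: 21.63
tool_pos: [0.5619, 0.3839, 0.1806]
eef_rot: [0.717, 0.697, -0.002, -0.003]
contact_force: [0.3, -0.2, -1.0]
opening: 0.642
finger_force: 15.0
[0.56229465 0.38261458 0.18083025] [-0.59574531  0.83009491 -0.13301647  1.43190184  0.11871749  0.8923971
 -0.79140349]
```

View pics/a4.png

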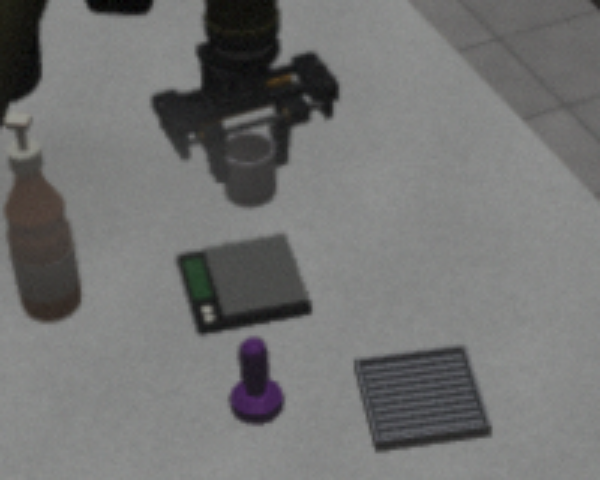

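The cup hangs upright above the scale (crop 250,170 over 258,275), clear of the bottle and the purple tamper.

```bash
python3 -m jog '[{"wx":0,"wy":-0.0035,"wz":0,"dx":0.003,"dy":0.026,"dz":-0.1,"hand":1},{"wx":0,"wy":0,"wz":0,"dx":0,"dy":0,"dz":-0.12,"hand":1},{"wx":0,"wy":0,"wz":0,"dx":0,"dy":0,"dz":-0.12,"hand":1},{"wx":0,"wy":0,"wz":0,"dx":0,"dy":0,"dz":-0.08,"hand":1},{"wx":0,"wy":0,"wz":0,"dx":0,"dy":0,"dz":-0.04,"hand":1}]'
python3 -m jog '[{"wx":0,"wy":0,"wz":0,"dx":0,"dy":0,"dz":0,"hand":1},{"wx":0,"wy":0,"wz":0,"dx":0,"dy":0,"dz":0,"hand":1},{"wx":0,"wy":0,"wz":0,"dx":0,"dy":0,"dz":0,"hand":1}]'
```

```text
clock: 22.1
tool_pos: [0.5619, 0.3871, 0.0633]
eef_rot: [0.718, 0.696, -0.002, -0.001]
contact_force: [0.6, -0.1, -1.7]
opening: 0.647
finger_force: 15.0
clock: 22.35
tool_pos: [0.5647, 0.3909, 0.0683]
eef_rot: [0.718, 0.696, 0.003, -0.001]
contact_force: [-0.3, -0.5, -2.1]
opening: 0.646
finger_force: 15.0
```

```bash
python3 -m jog '[{"wx":0,"wy":0,"wz":0,"dx":-0.003,"dy":-0.002,"dz":-0.012,"hand":1},{"wx":0,"wy":0,"wz":0,"dx":0,"dy":0,"dz":-0.012,"hand":1},{"wx":0,"wy":0,"wz":0,"dx":0,"dy":0,"dz":-0.008,"hand":1},{"wx":0,"wy":0,"wz":0,"dx":0,"dy":0,"dz":0,"hand":1},{"wx":0,"wy":0,"wz":0,"dx":0,"dy":0,"dz":0,"hand":1}]'; for i in 1 2 3; do python3 -m jog '[{"wx":0,"wy":0,"wz":0,"dx":0,"dy":0,"dz":-0.004,"hand":1},{"wx":0,"wy":0,"wz":0,"dx":0,"dy":0,"dz":0,"hand":1}]' | grep -E "pos|contact|rot"; done
```

```text
clock: 22.77
tool_pos: [0.5627, 0.3902, 0.0585]
eef_rot: [0.718, 0.696, 0.001, -0.001]
contact_force: [-0.4, 0.4, -2.1]
opening: 0.64
finger_force: 15.0
tool_pos: [0.5627, 0.3902, 0.0574]
eef_rot: [0.718, 0.696, 0.001, -0.001]
contact_force: [0.6, 0.8, -1.6]
tool_pos: [0.5627, 0.3901, 0.0563]
eef_rot: [0.718, 0.696, 0.001, -0.001]
contact_force: [0.3, -0.6, -1.4]
tool_pos: [0.5627, 0.3901, 0.0553]
eef_rot: [0.718, 0.696, 0.001, -0.001]
contact_force: [0.2, -0.4, -2.6]
```

```bash
for i in 1 2 3; do python3 -m jog '[{"wx":0,"wy":0,"wz":0,"dx":0,"dy":0,"dz":-0.003,"hand":1},{"wx":0,"wy":0,"wz":0,"dx":0,"dy":0,"dz":0,"hand":1}]' | grep -E "pos|contact"; done
```

```text
tool_pos: [0.5627, 0.3901, 0.0546]
contact_force: [-0.6, -0.3, -1.3]
tool_pos: [0.5628, 0.3903, 0.0543]
contact_force: [-0.6, -0.4, 1.8]
tool_pos: [0.5628, 0.3903, 0.0542]
contact_force: [-1.1, -1.1, 5.8]
```

```bash
python3 -m jog '[{"wx":0,"wy":0,"wz":0,"dx":0,"dy":0,"dz":0.002,"hand":1},{"wx":0,"wy":0,"wz":0,"dx":0,"dy":0,"dz":0,"hand":0},{"wx":0,"wy":0,"wz":0,"dx":0,"dy":0,"dz":0,"hand":0},{"wx":0,"wy":0,"wz":0,"dx":0,"dy":0,"dz":0,"hand":0},{"wx":0,"wy":0,"wz":0,"dx":0,"dy":0,"dz":0,"hand":0}]'
python3 -m jog '[{"wx":0,"wy":0,"wz":0,"dx":0,"dy":0,"dz":0.06,"hand":0},{"wx":0,"wy":0,"wz":0,"dx":0,"dy":0,"dz":0.13,"hand":0},{"wx":0,"wy":0,"wz":0,"dx":0,"dy":0,"dz":0.14,"hand":0},{"wx":0,"wy":0,"wz":0,"dx":0,"dy":0,"dz":0.14,"hand":0},{"wx":0,"wy":0,"wz":0,"dx":0,"dy":0,"dz":0.07,"hand":0}]'
python3 -m jog '[{"wx":0,"wy":0,"wz":-0.03,"dx":-0.042,"dy":-0.15,"dz":0,"hand":0},{"wx":0,"wy":0,"wz":-0.03,"dx":-0.042,"dy":-0.15,"dz":0,"hand":0},{"wx":0,"wy":0,"wz":-0.03,"dx":-0.042,"dy":-0.15,"dz":0,"hand":0},{"wx":0,"wy":0,"wz":-0.03,"dx":-0.042,"dy":-0.15,"dz":0,"hand":0},{"wx":0,"wy":0,"wz":-0.03,"dx":-0.042,"dy":-0.15,"dz":0,"hand":0}]'
python3 -m jog '[{"wx":0,"wy":0,"wz":0,"dx":-0.042,"dy":-0.15,"dz":0,"hand":0},{"wx":0,"wy":0,"wz":0,"dx":-0.042,"dy":-0.15,"dz":0,"hand":0},{"wx":0,"wy":0,"wz":0,"dx":-0.042,"dy":-0.15,"dz":0,"hand":0},{"wx":0,"wy":0,"wz":0,"dx":-0.042,"dy":-0.15,"dz":0,"hand":0},{"wx":0,"wy":0,"wz":0,"dx":-0.042,"dy":-0.15,"dz":0,"hand":0}]'
python3 -m jog '[{"wx":0,"wy":0,"wz":0,"dx":-0.042,"dy":-0.15,"dz":0,"hand":0},{"wx":0,"wy":0,"wz":0,"dx":-0.042,"dy":-0.15,"dz":0,"hand":0},{"wx":0,"wy":0,"wz":0,"dx":-0.042,"dy":-0.15,"dz":0,"hand":0},{"wx":0,"wy":0,"wz":0,"dx":0,"dy":0,"dz":0,"hand":0},{"wx":0,"wy":0,"wz":0,"dx":0,"dy":0,"dz":0,"hand":0}]'
python3 - <<'E'
from h import *
im=r.snapshot("side");t=r.snapshot("top")
cv2.imwrite("pics/a5.png",cv2.resize(np.hstack([im[160:290,210:340],t[160:290,60:190]]),None,fx=3,fy=3)[:,:,::-1])
for name,p0 in(("dosing_cup",[.5628,.39,0,.022]),("milk_jug",[.4257,-.103,1.25,0])):
    for n in("side","top"):
        d=pick(n,name,proj(n,[[p0[0],p0[1],.03]])[0])
        if d: print(name,n,d["p"],fit(name,{n:d["region"]},p0,name=="milk_jug"))
print(r.get_state()['tool_pos'])
E
```

```text
clock: 24.18
tool_pos: [0.5628, 0.3902, 0.0535]
eef_rot: [0.718, 0.696, 0.001, -0.001]
contact_force: [0.7, 0.7, 0.4]
opening: 0.923
finger_force: 0.0
clock: 24.6
tool_pos: [0.5646, 0.3916, 0.1947]
eef_rot: [0.718, 0.696, 0.005, -0.001]
contact_force: [0.5, 0.1, 0.6]
opening: 1.0
finger_force: 0.0
clock: 25.02
tool_pos: [0.5098, 0.2012, 0.19]
eef_rot: [0.814, 0.58, 0.002, -0.0]
contact_force: [0.9, -0.3, 0.4]
opening: 0.998
finger_force: 0.0
clock: 25.43
tool_pos: [0.4575, 0.0137, 0.1898]
eef_rot: [0.813, 0.582, 0.002, -0.0]
contact_force: [1.9, -0.4, 0.7]
opening: 0.995
finger_force: 0.0
clock: 25.85
tool_pos: [0.4258, -0.1, 0.1896]
eef_rot: [0.815, 0.579, 0.002, 0.0]
contact_force: [1.4, 1.2, -1.1]
opening: 0.997
finger_force: 0.0
dosing_cup side 0.74 (array([0.56090983, 0.39040074]), np.float64(0.2872306717363752))
dosing_cup top 0.93 (array([0.56263477, 0.39252875]), np.float64(0.05287810971166862))
milk_jug side 0.71 (array([ 0.42640537, -0.1040405 ,  1.25031962]), np.float64(0.08278381750133668))
milk_jug top 0.62 (array([ 0.42053744, -0.07781514,  1.75520308]), np.float64(0.8458883732000476))
[ 0.42687373 -0.09567478  0.18886712]
```

View pics/a5.png

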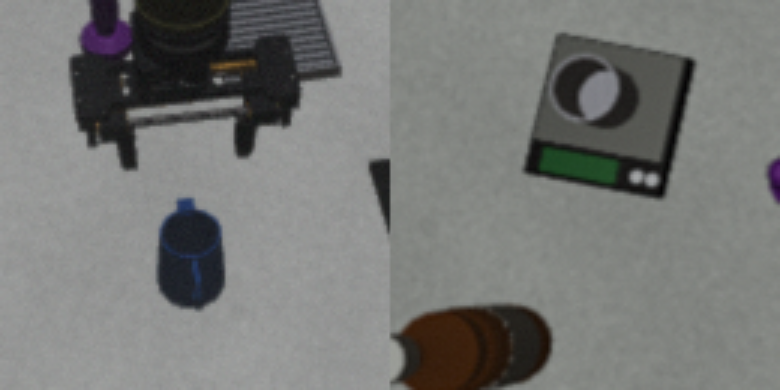

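The cup stands on the weighing plate (right crop 595,92; the plate centre shows near 615,95 allowing for height). The jug is directly below the gripper (left crop 190,255), with its spout away from the camera.

```bash
python3 -m jog '[{"wx":0,"wy":0,"wz":0,"dx":0,"dy":-0.022,"dz":-0.08,"hand":0},{"wx":0,"wy":0,"wz":0,"dx":0,"dy":0,"dz":-0.08,"hand":0},{"wx":0,"wy":0,"wz":0,"dx":0,"dy":0,"dz":-0.08,"hand":0},{"wx":0,"wy":0,"wz":0,"dx":0,"dy":0,"dz":0,"hand":0},{"wx":0,"wy":0,"wz":0,"dx":0,"dy":0,"dz":0,"hand":0}]'
```

```text
clock: 26.57
tool_pos: [0.4259, -0.1018, 0.1283]
eef_rot: [0.813, 0.582, 0.001, -0.002]
contact_force: [0.0, 0.0, 0.7]
opening: 0.999
finger_force: 0.0
```

```bash
python3 -m jog '[{"wx":0,"wy":0,"wz":0,"dx":0.002,"dy":-0.006,"dz":-0.1,"hand":0},{"wx":0,"wy":0,"wz":0,"dx":0,"dy":0,"dz":-0.1,"hand":0},{"wx":0,"wy":0,"wz":0,"dx":0,"dy":0,"dz":-0.1,"hand":0},{"wx":0,"wy":0,"wz":0,"dx":0,"dy":0,"dz":-0.06,"hand":0},{"wx":0,"wy":0,"wz":0,"dx":0,"dy":0,"dz":-0.03,"hand":0}]'
python3 -m jog '[{"wx":0,"wy":0,"wz":0,"dx":0,"dy":0,"dz":0,"hand":0},{"wx":0,"wy":0,"wz":0,"dx":0,"dy":0,"dz":0,"hand":0},{"wx":0,"wy":0,"wz":0,"dx":0,"dy":0,"dz":0,"hand":1},{"wx":0,"wy":0,"wz":0,"dx":0,"dy":0,"dz":0,"hand":1},{"wx":0,"wy":0,"wz":0,"dx":0,"dy":0,"dz":0,"hand":1}]' 20
python3 -m jog '[{"wx":0,"wy":0,"wz":0,"dx":0,"dy":0,"dz":0,"hand":1},{"wx":0,"wy":0,"wz":0,"dx":0,"dy":0,"dz":0,"hand":1},{"wx":0,"wy":0,"wz":0,"dx":0,"dy":0,"dz":0,"hand":1},{"wx":0,"wy":0,"wz":0,"dx":0,"dy":0,"dz":0,"hand":1}]'
```

```text
clock: 26.98
tool_pos: [0.4312, -0.1049, 0.0356]
eef_rot: [0.813, 0.582, -0.001, -0.003]
contact_force: [-0.2, -0.5, -0.3]
opening: 0.997
finger_force: 0.0
clock: 27.4
tool_pos: [0.4306, -0.1054, 0.0369]
eef_rot: [0.814, 0.581, -0.001, -0.003]
contact_force: [-2.1, 0.8, 1.2]
opening: 0.796
finger_force: 1.1
clock: 27.73
tool_pos: [0.4288, -0.1052, 0.0366]
eef_rot: [0.814, 0.582, -0.002, -0.004]
contact_force: [-3.5, 0.8, 8.8]
opening: 0.706
finger_force: 20.1
```

```bash
python3 -m jog '[{"wx":0,"wy":0,"wz":0,"dx":0,"dy":0,"dz":0.05,"hand":1},{"wx":0,"wy":0,"wz":0,"dx":0,"dy":0,"dz":0.12,"hand":1},{"wx":0,"wy":0,"wz":0,"dx":0,"dy":0,"dz":0.13,"hand":1},{"wx":0,"wy":0,"wz":0,"dx":0,"dy":0,"dz":0.13,"hand":1},{"wx":0,"wy":0,"wz":0,"dx":0,"dy":0,"dz":0.07,"hand":1}]'
python3 -m jog '[{"wx":0,"wy":0,"wz":0,"dx":0.087,"dy":0.098,"dz":0,"hand":1},{"wx":0,"wy":0,"wz":0,"dx":0.087,"dy":0.098,"dz":0,"hand":1},{"wx":0,"wy":0,"wz":0,"dx":0.087,"dy":0.098,"dz":0,"hand":1},{"wx":0,"wy":0,"wz":0,"dx":0.087,"dy":0.098,"dz":0,"hand":1},{"wx":0,"wy":0,"wz":0,"dx":0.087,"dy":0.098,"dz":0,"hand":1}]'
python3 -m jog '[{"wx":0,"wy":0,"wz":0,"dx":0.087,"dy":0.098,"dz":0,"hand":1},{"wx":0,"wy":0,"wz":0,"dx":0.087,"dy":0.098,"dz":0,"hand":1},{"wx":0,"wy":0,"wz":0,"dx":0.087,"dy":0.098,"dz":0,"hand":1},{"wx":0,"wy":0,"wz":0,"dx":0.087,"dy":0.098,"dz":0,"hand":1},{"wx":0,"wy":0,"wz":0,"dx":0.06,"dy":0.07,"dz":0,"hand":1}]'
python3 -m jog '[{"wx":0,"wy":0,"wz":0,"dx":0.02,"dy":0.028,"dz":0,"hand":1},{"wx":0,"wy":0,"wz":0,"dx":0,"dy":0,"dz":0,"hand":1},{"wx":0,"wy":0,"wz":0,"dx":0,"dy":0,"dz":0,"hand":1},{"wx":0,"wy":0,"wz":0,"dx":0,"dy":0,"dz":0,"hand":1}]'
python3 - <<'E'
from h import *
im=r.snapshot("side")
cv2.imwrite("pics/a6.png",cv2.resize(im[80:220,220:380],None,fx=4,fy=4)[:,:,::-1])
s=r.get_state();t=s['tool_pos'];print(t)
z=t[2]-.0366
d=pick("side","milk_jug",proj("side",[[t[0],t[1],z+.03]])[0])
if d: print(d["p"],fit("milk_jug",{"side":d["region"]},[t[0],t[1],1.25,z],False),d["bbox"])
E
```

```text
clock: 28.15
tool_pos: [0.4313, -0.1055, 0.164]
eef_rot: [0.814, 0.581, 0.0, -0.002]
contact_force: [0.2, 0.1, -3.6]
opening: 0.702
finger_force: 19.9
clock: 28.57
tool_pos: [0.5398, 0.0182, 0.1611]
eef_rot: [0.814, 0.581, -0.001, -0.004]
contact_force: [0.4, -0.4, -2.4]
opening: 0.707
finger_force: 19.9
clock: 28.98
tool_pos: [0.6425, 0.1358, 0.1609]
eef_rot: [0.813, 0.582, 0.0, -0.004]
contact_force: [0.1, -0.3, -2.2]
opening: 0.707
finger_force: 19.9
clock: 29.32
tool_pos: [0.6451, 0.1371, 0.1606]
eef_rot: [0.814, 0.581, -0.003, -0.003]
contact_force: [0.8, -0.8, -3.2]
opening: 0.703
finger_force: 19.9
[0.645273   0.13701343 0.16080407]
0.91 (array([0.64484732, 0.13658325]), np.float64(0.11314186248912095)) [292.6, 118.5, 310.9, 154.1]
```

View pics/a6.png

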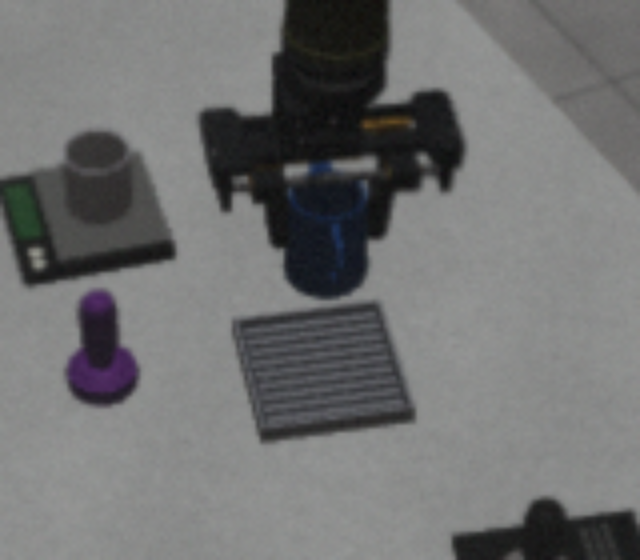

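The jug hangs upright over the tray (crop 327,240 over 323,370), and its fit matches the TCP. The cup shows flat on the scale.

```bash
python3 -m jog '[{"wx":0,"wy":0,"wz":0,"dx":0.008,"dy":0.016,"dz":-0.1,"hand":1},{"wx":0,"wy":0,"wz":0,"dx":0,"dy":0,"dz":-0.11,"hand":1},{"wx":0,"wy":0,"wz":0,"dx":0,"dy":0,"dz":-0.1,"hand":1},{"wx":0,"wy":0,"wz":0,"dx":0,"dy":0,"dz":-0.06,"hand":1},{"wx":0,"wy":0,"wz":0,"dx":0,"dy":0,"dz":-0.03,"hand":1}]'
python3 -m jog '[{"wx":0,"wy":0,"wz":0,"dx":0,"dy":0,"dz":0,"hand":1},{"wx":0,"wy":0,"wz":0,"dx":0,"dy":0,"dz":0,"hand":1},{"wx":0,"wy":0,"wz":0,"dx":0,"dy":0,"dz":0,"hand":1}]'
```

```text
clock: 29.83
tool_pos: [0.6463, 0.1417, 0.0587]
eef_rot: [0.814, 0.581, -0.003, -0.004]
contact_force: [-0.1, 0.0, -1.7]
opening: 0.704
finger_force: 19.9
clock: 30.08
tool_pos: [0.6493, 0.1437, 0.0626]
eef_rot: [0.814, 0.581, 0.0, -0.003]
contact_force: [-0.0, -0.3, -2.1]
opening: 0.706
finger_force: 19.9
```

```bash
python3 -m jog '[{"wx":0,"wy":0,"wz":0,"dx":-0.006,"dy":-0.008,"dz":-0.012,"hand":1},{"wx":0,"wy":0,"wz":0,"dx":0,"dy":0,"dz":-0.012,"hand":1},{"wx":0,"wy":0,"wz":0,"dx":0,"dy":0,"dz":-0.012,"hand":1},{"wx":0,"wy":0,"wz":0,"dx":0,"dy":0,"dz":0,"hand":1},{"wx":0,"wy":0,"wz":0,"dx":0,"dy":0,"dz":0,"hand":1}]'; for i in 1 2 3; do python3 -m jog '[{"wx":0,"wy":0,"wz":0,"dx":0,"dy":0,"dz":-0.004,"hand":1},{"wx":0,"wy":0,"wz":0,"dx":0,"dy":0,"dz":0,"hand":1}]' | grep -E "pos|contact|rot"; done
```

```text
clock: 30.5
tool_pos: [0.6466, 0.1416, 0.052]
eef_rot: [0.814, 0.581, -0.001, -0.004]
contact_force: [-0.8, -0.5, -2.1]
opening: 0.706
finger_force: 19.9
tool_pos: [0.6468, 0.1417, 0.051]
eef_rot: [0.814, 0.581, -0.001, -0.003]
contact_force: [0.3, 1.0, -2.2]
tool_pos: [0.6467, 0.1416, 0.05]
eef_rot: [0.814, 0.581, -0.001, -0.003]
contact_force: [-0.6, -0.6, -2.4]
tool_pos: [0.6467, 0.1416, 0.0489]
eef_rot: [0.814, 0.581, -0.001, -0.003]
contact_force: [0.4, 0.3, -2.5]
```

```bash
for i in 1 2 3; do python3 -m jog '[{"wx":0,"wy":0,"wz":0,"dx":0,"dy":0,"dz":-0.003,"hand":1},{"wx":0,"wy":0,"wz":0,"dx":0,"dy":0,"dz":0,"hand":1}]' | grep -E "pos|contact"; done
```

```text
tool_pos: [0.6467, 0.1416, 0.0482]
contact_force: [1.0, -1.0, -2.3]
tool_pos: [0.6469, 0.1417, 0.048]
contact_force: [-0.0, -0.7, 0.7]
tool_pos: [0.6469, 0.1417, 0.0479]
contact_force: [-1.2, -0.9, 6.2]
```

```bash
python3 -m jog '[{"wx":0,"wy":0,"wz":0,"dx":0,"dy":0,"dz":0.002,"hand":1},{"wx":0,"wy":0,"wz":0,"dx":0,"dy":0,"dz":0,"hand":0},{"wx":0,"wy":0,"wz":0,"dx":0,"dy":0,"dz":0,"hand":0},{"wx":0,"wy":0,"wz":0,"dx":0,"dy":0,"dz":0,"hand":0},{"wx":0,"wy":0,"wz":0,"dx":0,"dy":0,"dz":0,"hand":0}]'
python3 -m jog '[{"wx":0,"wy":0,"wz":0,"dx":0,"dy":0,"dz":0.06,"hand":0},{"wx":0,"wy":0,"wz":0,"dx":0,"dy":0,"dz":0.13,"hand":0},{"wx":0,"wy":0,"wz":0,"dx":0,"dy":0,"dz":0.14,"hand":0},{"wx":0,"wy":0,"wz":0,"dx":0,"dy":0,"dz":0.14,"hand":0},{"wx":0,"wy":0,"wz":0,"dx":0,"dy":0,"dz":0.14,"hand":0}]'
python3 -m jog '[{"wx":0,"wy":0,"wz":0,"dx":-0.14,"dy":-0.05,"dz":0.05,"hand":0},{"wx":0,"wy":0,"wz":0,"dx":-0.14,"dy":-0.05,"dz":0.05,"hand":0},{"wx":0,"wy":0,"wz":0,"dx":-0.14,"dy":-0.05,"dz":0.05,"hand":0},{"wx":0,"wy":0,"wz":0,"dx":-0.14,"dy":-0.05,"dz":0.05,"hand":0},{"wx":0,"wy":0,"wz":0,"dx":-0.14,"dy":-0.05,"dz":0.05,"hand":0}]'
python3 -m jog '[{"wx":0,"wy":0,"wz":0,"dx":0,"dy":0,"dz":0,"hand":0},{"wx":0,"wy":0,"wz":0,"dx":0,"dy":0,"dz":0,"hand":0},{"wx":0,"wy":0,"wz":0,"dx":0,"dy":0,"dz":0,"hand":0}]'
python3 - <<'E'
from h import *
im=r.snapshot("side");t=r.snapshot("top")
cv2.imwrite("pics/a7.png",cv2.resize(im[90:360,210:450],None,fx=2.2,fy=2.2)[:,:,::-1])
for name,p0 in(("tamper",[.6825,-.1305,0,.005]),("leveller",[.5375,-.4096,0,.01]),("dosing_cup",[.5628,.39,0,.022]),("milk_jug",[.647,.141,1.25,.011])):
    for n in("side","top"):
        d=pick(n,name,proj(n,[[p0[0],p0[1],.03]])[0])
        if d: print(name,n,d["p"],fit(name,{n:d["region"]},p0,False))
E
```

```text
clock: 31.92
tool_pos: [0.6469, 0.1417, 0.0473]
eef_rot: [0.814, 0.581, -0.001, -0.003]
contact_force: [0.6, -0.5, 0.6]
opening: 0.979
finger_force: 0.0
clock: 32.33
tool_pos: [0.6466, 0.1417, 0.2026]
eef_rot: [0.814, 0.582, -0.001, -0.003]
contact_force: [0.8, 0.5, 0.4]
opening: 0.999
finger_force: 0.0
clock: 32.75
tool_pos: [0.4701, 0.0786, 0.2638]
eef_rot: [0.814, 0.582, -0.0, -0.003]
contact_force: [0.1, -0.7, 0.5]
opening: 0.999
finger_force: 0.0
clock: 33.0
tool_pos: [0.4729, 0.0795, 0.2634]
eef_rot: [0.814, 0.581, 0.0, -0.003]
contact_force: [0.5, 0.3, 0.3]
opening: 1.001
finger_force: 0.0
tamper top 0.73 (array([ 0.6829313 , -0.12794514]), np.float64(0.08321144157321636))
leveller side 0.83 (array([ 0.53713494, -0.41058236]), np.float64(0.05154073911613111))
leveller top 0.8 (array([ 0.53580632, -0.40830805]), np.float64(0.05033476805356285))
dosing_cup side 0.66 (array([0.56719423, 0.39053162]), np.float64(0.8039777247414479))
dosing_cup top 0.79 (array([0.56222269, 0.39053982]), np.float64(0.11981906164527667))
milk_jug side 0.93 (array([0.64738763, 0.14441302]), np.float64(0.0674670633234169))
```

View pics/a7.png

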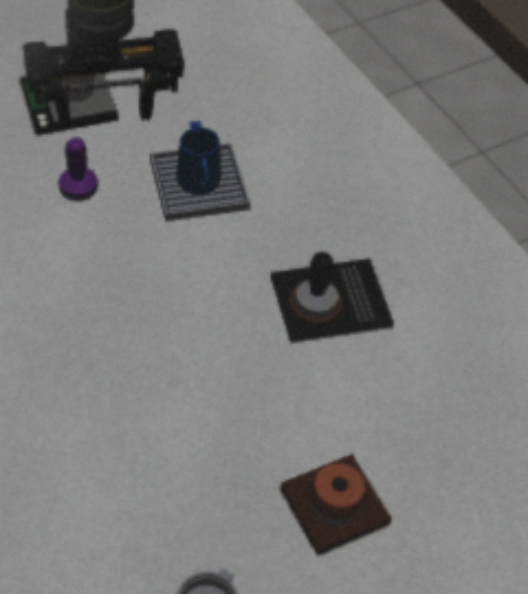

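All four are upright on their places: jug on the grille (200,175), tamper in the recess (317,295), leveller in the well (338,490), cup on the scale behind the gripper. I'm handing in.

```bash
python3 -c "
from plant import r
print(r.finish_job())"
```

```text
the job is handed in; nothing more can be done
None
```

The job is handed in at about 33 s: tamper, leveller, dosing cup and milk jug were set down in that order, each upright and, by the last camera fits, within about 4 mm of its target; the portafilter and syrup bottle were not touched, and no verdict came back.

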